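# Close the two open rivets of a slatted panel

### The job

Push down the two rivet pins that still stand up on the slatted panel with the rolled ends, fully home until they are flush with their collars, so that they lock. Leave the raised pin on the plain flat board as it is: that board is not ready yet.

Things in the scene. Friction and masses are not known exactly. Their poses are not given: they have to be found in the camera images.
- panel: Slatted red-lacquered panel, fixed flat on the table to the left or right, 304 x 210 mm, slat tops 18 mm above the table, a rolled rail 44 mm high along each short end. Origin: centre of its underside; x along the slats (roll axes at x = +-130 mm), y across, z up. Four rivets at x = +-55, y = +-65 mm: two home, two raised, which ones varies. The plain board lies on the other side.
- pin_a_top (a point): Raised rivet pin on the panel: centre of the top of its round grey cap (18 mm wide, 6 mm thick) over a black collar (30 mm wide, 5 mm high). It slides only straight down, against about 6 N friction, no spring, to a hard stop. Cap top 36 to 40 mm above the table when raised, 24 mm when home (1 mm above the collar). Press from above with closed fingertips.
- pin_b_top (a point): The other raised rivet pin on the slatted panel, same shape, heights and behaviour as pin_a (home: 24 mm above the table): centre of the top of its cap.
- spare_pin_top (a point): The raised pin to leave alone: the same kind of rivet, the only one on the plain flat red board (200 x 160 x 18 mm, no slats, no rolls). Centre of the top of its cap.

How it is judged (in metres and radians):
At the end, for the whole second after the job is handed in: Both raised pins of the slatted panel are home to within 3 mm (cap top below 27 mm above the table), and the raised pin on the plain board has not moved by more than 3 mm (height (world z) of each of pin_a_top, pin_b_top below 0.027 m and distance of spare_pin_top from where it was at the start of the episode below 0.003 m); the robot touches nothing.
It fails at once if the raised pin on the plain board is pushed (moved by more than 3 mm) (distance of spare_pin_top from where it was at the start of the episode above 0.003 m).
It also fails if it takes over 35 s, if anything falls off the work surface, if the arm or the gripper's body presses on something with over 40 N, if the wrist force passes 120 N, or if a joint passes its speed limit or range.

### The arm

A 7-joint arm with a two-finger parallel gripper is mounted at the origin on the work surface. World frame = base frame: x ahead of the robot, y to its left, z up, the work surface at z = 0. Lengths are in m, angles in degrees, forces in N, time in s.
With the tool pointing down it reaches from about 0.425 to 0.875 m from the base axis. Payload 4.7 kg.
Tool frame: the origin (TCP) lies between the finger pads; the fingertips stand env.tip_reach ahead of it and the grasp point (between the pads) lies 2 mm behind it (env.tip_reach is the distance from the TCP to the fingertips, in m); z points along the fingers, y is the line along which they close (so a half turn about z gives the same grasp; the last joint's range is limited). The gripper opens to 87 mm and grips with 3 to 60 N. Pads are 19 mm wide; open, the fingers measure 117 mm over their backs; the gripper's body (75 mm by 190 mm) begins 51 mm behind the grasp point.
Start: joints at [68.474, 18.392, -4.016, 83.108, 1.295, 78.541, -3.26], TCP at [0.247, -0.601, 0.24] pointing down, gripper open.
Joint ranges: [-163.93, 163.93], [-17.29, 119.83], [-79.2, 71.16], [3.27, 140.29], [-89.18, 269.18], [5.43, 117.66], [-154.24, 154.24]. Speed limits (degrees/s): [147.25, 147.25, 180, 180, 180, 180, 180].

### API

Orientations are given as [roll, pitch, yaw] about the fixed x, y, z axes, in that order (R = Rz(yaw) Ry(pitch) Rx(roll)).
In Python, from cell import env gives the robot as it stands.
- The arm moves only by the tool send_path, called after "Call:" by a JSON object that holds its "fn" and its "kwargs". Schema: {"type":"object","properties":{"motion":{"type":"string"},"grip_force":{"type":"number"},"only":{"type":"string"},"quiet":{"type":"boolean"},"lines":{"type":"string"}},"required":["motion"],"additionalProperties":false}. motion is a string of 1 to 8 rows, one to a line, with the numbers parted by commas; each row has 5 numbers: dx, dy, dz in shares of 0.3 m (1.0 is 0.3 m), then a turn about the tool's z in a scale on which 1.0 is 60 degrees, then the finger opening in m; each row is the pose to reach, as a shift and turn from the pose commanded when the call began, along the tool's axes at that moment; what a row does not reach only later rows make up. A row lasts 1/12 s, in which the tool goes at most 0.0417 m and 7.16 degrees, less where a joint would pass 70% of its speed; a pose out of reach is approached as far as the arm can. The fingers move at their own pace and stop on an object; grip_force is the grip in N (left out, the last holds). Time passes only in rows, so rows that do not move let the fingers close. The tool returns the time, the measured TCP pose, the force, the opening and the grip force at its end. only (a regular expression) keeps the lines of the reply that match it, lines (a string "A,B") keeps lines A to B, and quiet returns only ok. No shift or turn number may pass 1 either way. Input that does not fit is refused with a message, and nothing moves.
- env.get_obs(): the state, without advancing time (a new reading comes with each control period).
- env.read_camera(name): name is "scene" or "top"; returns a dict with "color" (480x640x3 uint8, blue, green, red), "fx", "fy", "cx", "cy" (pixels), "world_from_camera" (4x4, takes a point from camera to world coordinates). Camera axes: x right, y down, z forward; pixel columns grow to the right and rows downward; lengths in m; the calibration is good to about 2 mm. A picture is of the moment at which its call begins. There is no depth.
- env.sign_off(): hands the job in; it is judged then, once.
The state is a dict: "time_s": time; "qpos": joint angles; "joint_velocities": joint speeds; "effort": joint torques, N m; "tool_pos": TCP position; "tool_rot": TCP orientation; "force": force on the tool from outside, world axes, zero at the start; "wrist_torque": the same for the moment, N m; "grip_width": finger opening in m; "grasp_force": force on a finger pad.
Only numpy, scipy, OpenCV 4.12 (cv2) and the standard library are available. Lean on these libraries where they do the work, as an engineer would, in place of code of your own. Each camera call takes 0.05 s, during which the arm holds its last target. There are 200 camera calls.

## Working session

There is one attempt and no reset: what is moved stays moved. The work goes in short steps, Python scripts to look and compute and a tool call to move; the robot and the scene stay as the last step left them, time stands still between calls to the robot, and variables do not carry over. Pictures are saved under pics/ and viewed, at most 10 in all, crops included, and the job is handed in when it is done.

```bash
mkdir -p pics; ls; python3 - <<'E'
from cell import env
import cv2,numpy as np
for n in("scene","top"):
    c=env.read_camera(n); cv2.imwrite(f"pics/{n}0.png",c["color"]); print(n,c["fx"],c["fy"],c["cx"],c["cy"]); print(np.round(c["world_from_camera"],4).tolist())
o=env.get_obs(); print(o["tool_pos"],o["tool_rot"],env.tip_reach,o["time_s"],o["grip_width"])
E
```

```text
cell.py
pics
scene 507.3301001134113 507.3301001134113 324.34413692091147 238.98731070830283
[[-0.6578, 0.555, -0.5092, 0.9645], [0.7532, 0.4829, -0.4467, 0.3377], [-0.002, -0.6773, -0.7357, 0.6469], [0.0, 0.0, 0.0, 1.0]]
top 541.6333785662717 541.6333785662717 321.4194260941833 233.30183907190025
[[0.0244, -0.9867, 0.1608, 0.4317], [-0.9992, -0.029, -0.0263, -0.0084], [0.0306, -0.1601, -0.9866, 0.8412], [0.0, 0.0, 0.0, 1.0]]
[ 0.24674172 -0.60086342  0.23856367] [-1.79903174e+02  7.87237883e-03  2.23333357e+01] 0.017 0.1 0.08695411503616939
```

View pics/scene0.png

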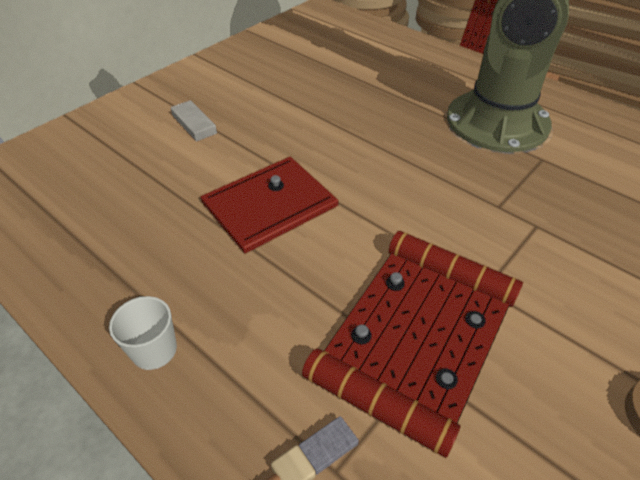

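View pics/top0.png

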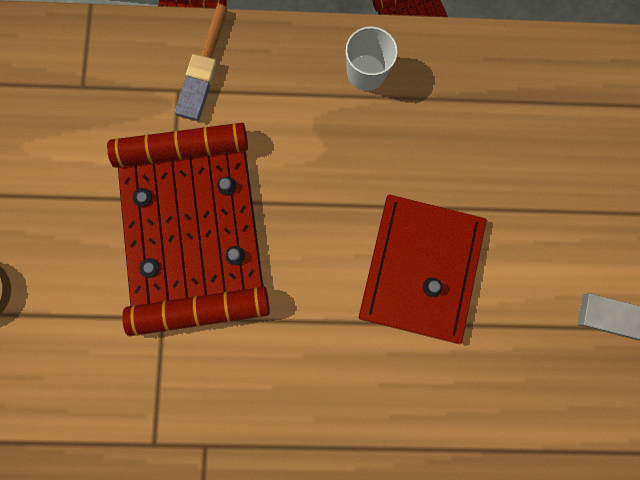

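The slatted panel is on the left. In the scene view its raised pins are at about (396,279) and (362,332), which are (234,255) and (226,185) in the top view. The two home pins are at (475,320) and (446,378). The spare pin is at (276,181) in the scene view and (433,287) in the top view.

```bash
cat > h.py <<'E'
from cell import env
import cv2,numpy as np
def grab(n):
    c=env.read_camera(n); c["n"]=n; return c
def cap(c,p,r=14):
    # centroid of the brighter grey blob nearest p
    x,y=p; im=c["color"][y-r:y+r+1,x-r:x+r+1]
    hsv=cv2.cvtColor(im,cv2.COLOR_BGR2HSV)
    m=((hsv[...,1]<70)&(hsv[...,2]>95)).astype(np.uint8)
    k,l,s,ce=cv2.connectedComponentsWithStats(m,connectivity=4)
    i=1+np.argmax(s[1:,4]); return ce[i]+[x-r,y-r],s[i,2:5]
def ray(c,uv):
    T=c["world_from_camera"]; d=T[:3,:3]@[(uv[0]-c["cx"])/c["fx"],(uv[1]-c["cy"])/c["fy"],1]
    return T[:3,3],d/np.linalg.norm(d)
def tri(rs):
    P=[np.eye(3)-np.outer(d,d) for o,d in rs]
    p=np.linalg.solve(sum(P),sum(Q@o for Q,(o,d) in zip(P,rs)))
    return p,[np.linalg.norm(Q@(p-o))*1000 for Q,(o,d) in zip(P,rs)]
def onz(r,z): return r[0]+r[1]*(z-r[0][2])/r[1][2]
PTS=dict(near=((396,279),(234,255)),far=((362,332),(226,185)),homeN=((475,320),(148,268)),homeF=((446,378),(142,197)),spare=((276,181),(433,287)))
def measure():
    a,b=grab("scene"),grab("top")
    for k,(u,v) in PTS.items():
        (cu,su),(cv,sv)=cap(a,u),cap(b,v); r=[ray(a,cu),ray(b,cv)]
        p,e=tri(r); print(k,cu.round(1),su,cv.round(1),sv,p.round(4),np.round(e,1))
    return a,b
E
python3 - <<'E'
from h import *
a,b=measure()
t=[cv2.resize(c["color"][y-20:y+20,x-20:x+20],(240,240),interpolation=0) for c,i in((a,0),(b,1)) for x,y in [PTS[k][i] for k in("near","far","spare")]]
cv2.imwrite("pics/crops.png",np.vstack([np.hstack(t[:3]),np.hstack(t[3:])]))
E
```

```text
near [396.4 277.3] [10 11 82] [232.6 253.8] [10 11 78] [0.5284 0.1018 0.0346] [0. 0.]
far [362.2 330.2] [11 11 97] [224.  183.1] [10  9 71] [0.6367 0.1205 0.0336] [0.1 0.1]
homeN [475.8 318.5] [ 9  8 59] [147.9 267.2] [ 9 10 68] [0.506  0.2293 0.0222] [0.1 0.1]
homeF [447.3 377.8] [11 10 78] [141.  196.6] [ 9  9 62] [0.6142 0.248  0.0218] [0.1 0.1]
spare [275.4 178.9] [ 9  9 54] [433.8 286. ] [11 11 87] [ 0.4882 -0.1994  0.0364] [0. 0.]
```

View pics/crops.png

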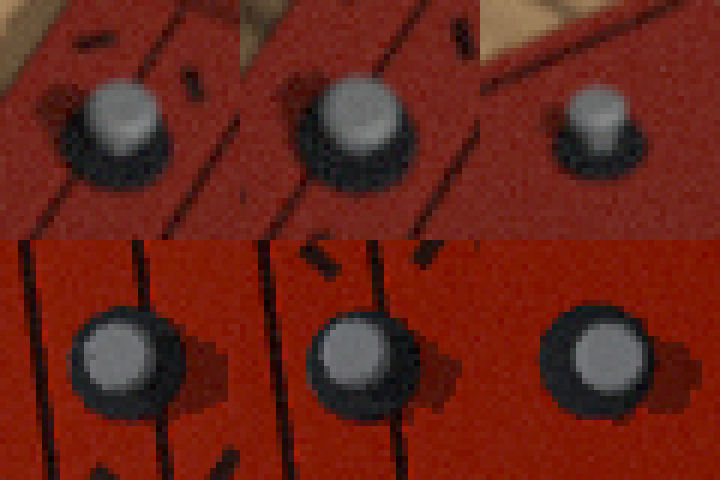

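Cap tops are at about 36 mm for the two raised panel pins and 22–24 mm for the home pins. I'll move over the far pin (0.637, 0.1205) first, closing the fingers on the way.

Units first: shifts go in shares of 0.3 m and turns go in shares of 60 degrees. So 0.24 m / 0.3 = 0.8, 0.208 m / 0.3 = 0.6933.

Call:
{"fn": "send_path", "kwargs": {"motion": "0.0533,-0.0433,0,0,0\n0.16,-0.13,0,0,0\n0.2667,-0.2167,0,0,0\n0.3733,-0.3033,0,0,0\n0.48,-0.39,0,0,0\n0.5867,-0.4767,0,0,0\n0.6933,-0.5633,0,0,0\n0.8,-0.65,0,0,0", "grip_force": 20}}

```text
time_s: 0.87
tool_pos: [0.3953, -0.3277, 0.2396]
tool_rot: [180.0, 0.0, 22.3]
force: [0.8, -0.2, -0.7]
grip_width: 0.0415
grasp_force: 0.0
```

Call:
{"fn": "send_path", "kwargs": {"motion": "0.1067,-0.0867,0,0,0\n0.2133,-0.1733,0,0,0\n0.32,-0.26,0,0,0\n0.4267,-0.3467,0,0,0\n0.5333,-0.4333,0,0,0\n0.64,-0.52,0,0,0\n0.7467,-0.6067,0,0,0\n0.8533,-0.6933,0,0,0"}}

```text
time_s: 1.53
tool_pos: [0.5531, -0.0383, 0.2397]
tool_rot: [180.0, -0.0, 22.3]
force: [1.4, -0.3, 0.2]
grip_width: 0.0008
grasp_force: 0.0
```

```bash
cat >> h.py <<'E'
from scipy.spatial.transform import Rotation as Ro
def delta(x,y,z):
    o=env.get_obs(); R=Ro.from_euler('xyz',o["tool_rot"],degrees=True)
    tip=o["tool_pos"]+R.apply([0,0,env.tip_reach]); print(o["time_s"],tip.round(4),"tooldelta",R.inv().apply(np.array([x,y,z])-tip).round(4),o["grip_width"])
E
python3 -c "
from h import *
delta(.6367,.1205,.045)"
```

```text
1.5333 [ 0.5531 -0.0383  0.2227] tooldelta [ 0.1376 -0.1153  0.1777] 0.0008124161975536896
```

Scaled: 0.155 m / 0.3 = 0.5167, 0.1376 m / 0.3 = 0.4587.

Call:
{"fn": "send_path", "kwargs": {"motion": "0.1,-0.0833,0,0,0\n0.2,-0.1667,0,0,0\n0.3,-0.25,0.0333,0,0\n0.3833,-0.32,0.1,0,0\n0.44,-0.3667,0.2,0,0\n0.4587,-0.3843,0.3167,0,0\n0.4587,-0.3843,0.4333,0,0\n0.4587,-0.3843,0.5167,0,0"}}

```text
time_s: 2.2
tool_pos: [0.6344, 0.1198, 0.0808]
tool_rot: [-179.9, 0.2, 22.4]
force: [-0.2, -0.4, -0.9]
grip_width: 0.0002
grasp_force: 0.0
```

```bash
python3 -c "
from h import *
delta(.6367,.1205,.045)
for n in('scene','top'): 
    cv2.imwrite(f'pics/{n}1.png',grab(n)['color'])
a=cv2.imread('pics/scene1.png')[200:420,260:520];b=cv2.imread('pics/top1.png')[90:310,100:360]
cv2.imwrite('pics/c1.png',cv2.resize(np.hstack([a,b]),None,fx=1.5,fy=1.5))"
```

```text
2.2 [0.6344 0.1198 0.0638] tooldelta [0.0025 0.0003 0.0188] 0.00022657697476923493
```

View pics/c1.png

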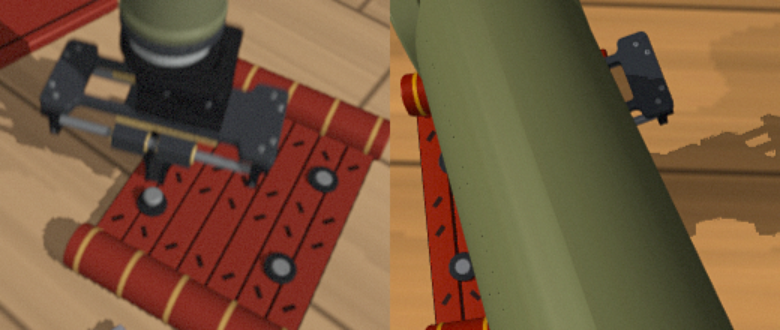

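The tip is hovering just above the far cap, which is at about crop (152,197). The two home pins and the rails are clear, so I'm pressing down in small steps.

Scaled: 0.038 m / 0.3 = 0.1267, 0.035 m / 0.3 = 0.1167.

Call:
{"fn": "send_path", "kwargs": {"motion": "0,0,0.0333,0,0\n0,0,0.0667,0,0\n0,0,0.0833,0,0\n0,0,0.0967,0,0\n0,0,0.1067,0,0\n0,0,0.1167,0,0\n0,0,0.1267,0,0\n0,0,0.1267,0,0"}}

```text
time_s: 2.97
tool_pos: [0.6366, 0.1188, 0.0476]
tool_rot: [180.0, -0.1, 22.3]
force: [-0.2, 0.0, 2.5]
grip_width: 0.0009
grasp_force: 1.2
```

```bash
python3 -c "
from h import *
delta(.6367,.1205,.024)"
```

```text
2.9667 [0.6366 0.1188 0.0306] tooldelta [ 0.0007 -0.0016  0.0066] 0.0009408460711421208
```

Scaled: 0.008 m / 0.3 = 0.0267, 0.007 m / 0.3 = 0.0233.

Call:
{"fn": "send_path", "kwargs": {"motion": "0,0,0.0067,0,0\n0,0,0.0133,0,0\n0,0,0.02,0,0\n0,0,0.0233,0,0\n0,0,0.0267,0,0\n0,0,0.0267,0,0"}}

```text
time_s: 3.47
tool_pos: [0.6367, 0.1188, 0.0414]
tool_rot: [179.9, -0.0, 22.3]
force: [-5.0, -2.7, 13.3]
grip_width: 0.0005
grasp_force: 6.7
```

```bash
python3 -c "
from h import *
delta(.6367,.1205,.024)"
```

```text
3.4667 [0.6367 0.1188 0.0244] tooldelta [ 0.0006 -0.0016  0.0004] 0.00045081064546348437
```

Scaled: 0.003 m / 0.3 = 0.01, 0.002 m / 0.3 = 0.0067.

Call:
{"fn": "send_path", "kwargs": {"motion": "0,0,0.0067,0,0\n0,0,0.01,0,0\n0,0,0.01,0,0"}}

```text
time_s: 3.72
tool_pos: [0.6368, 0.1189, 0.0411]
tool_rot: [179.8, -0.0, 22.3]
force: [-11.6, -4.0, 28.4]
grip_width: 0.0008
grasp_force: 14.1
```

Call:
{"fn": "send_path", "kwargs": {"motion": "0,0,-0.0167,0,0\n0,0,-0.0667,0,0\n0,0,-0.1667,0,0\n-0.1,-0.02,-0.1833,0,0\n-0.2167,-0.0467,-0.1833,0,0\n-0.3167,-0.0733,-0.1833,0,0\n-0.3567,-0.0833,-0.1833,0,0\n-0.3567,-0.0833,-0.1833,0,0"}}

```text
time_s: 4.38
tool_pos: [0.525, 0.1009, 0.091]
tool_rot: [179.9, 0.1, 22.4]
force: [0.7, 0.2, -0.2]
grip_width: 0.0008
grasp_force: 0.0
```

```bash
python3 -c "
from h import *
delta(.5284,.1018,.024)"
```

```text
4.3833 [0.525  0.1008 0.074 ] tooldelta [0.0036 0.0003 0.05  ] 0.0007903853885763069
```

The far pin is home: it hit the hard stop at 24.1 mm. Next is the near pin.

Scaled: 0.044 m / 0.3 = 0.1467, 0.03 m / 0.3 = 0.1.

Call:
{"fn": "send_path", "kwargs": {"motion": "0,0,0,0,0\n0,0,0.0667,0,0\n0,0,0.1,0,0\n0,0,0.1167,0,0\n0,0,0.1267,0,0\n0,0,0.1367,0,0\n0,0,0.1467,0,0\n0,0,0.1467,0,0"}}

```text
time_s: 5.05
tool_pos: [0.5278, 0.1015, 0.0465]
tool_rot: [-180.0, 0.1, 22.3]
force: [-0.6, -0.4, -0.1]
grip_width: 0.0003
grasp_force: 0.0
```

```bash
python3 -c "
from h import *
delta(.5284,.1018,.024)"
```

```text
5.05 [0.5278 0.1015 0.0295] tooldelta [ 0.0007 -0.0001  0.0055] 0.00032486171654919375
```

Scaled: 0.011 m / 0.3 = 0.0367, 0.01 m / 0.3 = 0.0333.

Call:
{"fn": "send_path", "kwargs": {"motion": "0,0,0.0067,0,0\n0,0,0.0133,0,0\n0,0,0.02,0,0\n0,0,0.0267,0,0\n0,0,0.0333,0,0\n0,0,0.0367,0,0\n0,0,0.0367,0,0"}}

```text
time_s: 5.63
tool_pos: [0.5282, 0.1016, 0.0408]
tool_rot: [179.8, 0.1, 22.3]
force: [-16.7, -3.7, 42.6]
grip_width: 0.0006
grasp_force: 21.2
```

```bash
python3 -c "
from h import *
delta(.5284,.1018,.024)"
```

```text
5.6333 [0.5282 0.1016 0.0238] tooldelta [ 0.0003 -0.0001 -0.0002] 0.0005580659961987017
```

Hard stop reached at 23.8 mm. I'll lift off and move clear so I can check.

Scaled: -0.2 m / 0.3 = -0.6667, -0.18 m / 0.3 = -0.6.

Call:
{"fn": "send_path", "kwargs": {"motion": "0,0,-0.02,0,0\n0,0,-0.1,0,0\n0,0,-0.2167,0,0\n0,0,-0.3333,0,0\n0,0,-0.4667,0,0\n0,0,-0.6,0,0\n0,0,-0.6667,0,0\n0,0.1,-0.6667,0,0"}}

```text
time_s: 6.3
tool_pos: [0.5409, 0.0815, 0.2424]
tool_rot: [180.0, -0.7, 22.9]
force: [1.4, 2.4, -0.6]
grip_width: 0.001
grasp_force: 0.0
```

Call:
{"fn": "send_path", "kwargs": {"motion": "-0.0333,0.1167,0,0,0\n-0.0667,0.2333,0,0,0\n-0.1,0.35,0,0,0\n-0.15,0.4667,0,0,0\n-0.2,0.5833,0,0,0\n-0.25,0.7,0,0,0\n-0.3,0.8167,0,0,0\n-0.35,0.9333,0,0,0"}}

```text
time_s: 6.97
tool_pos: [0.5486, -0.2271, 0.2357]
tool_rot: [180.0, -0.0, 22.4]
force: [0.7, 0.8, -0.3]
grip_width: 0.0005
grasp_force: 0.0
```

Call:
{"fn": "send_path", "kwargs": {"motion": "-0.0833,0.1,0,0,0\n-0.1667,0.2,0,0,0\n-0.25,0.3,0,0,0\n-0.3333,0.4,0,0,0\n-0.4167,0.5,0,0,0\n-0.4667,0.55,0,0,0\n-0.4667,0.55,0,0,0"}}

```text
time_s: 7.55
tool_pos: [0.4772, -0.4386, 0.2346]
tool_rot: [179.9, 0.2, 21.8]
force: [-0.7, -0.3, -0.4]
grip_width: 0.0002
grasp_force: 0.0
```

```bash
python3 -c "
from h import *
a,b=measure()
cv2.imwrite('pics/s2.png',a['color'][120:450,190:560]);cv2.imwrite('pics/c2.png',np.hstack([a['color'][120:420,180:540],b['color'][100:400,100:500]]))"
```

```text
near [395.5 281.8] [ 9  8 50] [234.1 254.9] [ 9  9 68] [0.5282 0.1013 0.0227] [0.1 0.1]
far [361.4 334. ] [10  9 66] [225.7 185. ] [ 9  9 61] [0.6365 0.1196 0.0225] [0. 0.]
homeN [475.8 318.5] [ 9  8 58] [147.8 267.3] [ 9 10 69] [0.5058 0.2293 0.0222] [0. 0.]
homeF [447.  377.7] [11 10 81] [141.1 196.5] [ 9  8 62] [0.6143 0.2477 0.0221] [0.1 0.1]
spare [275.5 178.9] [ 8  8 49] [433.8 286. ] [11 11 87] [ 0.4881 -0.1992  0.0366] [0.1 0.1]
```

View pics/c2.png

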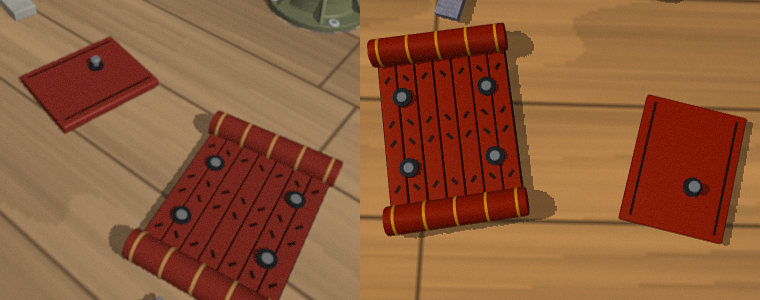

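All four panel pins now sit flush at the same height, within 0.6 mm of each other. The spare pin is still at (0.488, -0.199, 0.0365), and the arm is clear of everything.

```bash
python3 -c "
from cell import env
print(env.sign_off())"
```

```text
the job is handed in; nothing more can be done
None
```

Both raised pins on the slatted panel are pressed home to their hard stops, the pin on the plain board has not moved, and the job is handed in at about 8 s; the sign-off returned no verdict.

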